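Turn the back-to-front divider insert round in its fittings bin

ROBOT

A 6-joint arm with a two-finger parallel gripper is mounted at the origin on the work surface. World frame = base frame: x ahead of the robot, y to its left, z up, the work surface at z = 0. Lengths are in mm, angles in rad, forces in N, time in s.
With the tool pointing down it reaches from about 275 to 750 mm from the base axis. Payload 10.2 kg.
Tool frame: the origin (TCP) lies on the front face of the gripper's body, between the roots of the fingers; the fingertips stand 73 mm ahead of it and the grasp point (between the pads) lies 54 mm ahead of it; z points along the fingers, y is the line along which they close (so a half turn about z gives the same grasp; the last joint's range is limited). The gripper opens to 85 mm and grips with 20 to 120 N. Pads are 22 mm wide; open, the fingers measure 114 mm over their backs; the gripper's body (76 mm by 85 mm) begins 54 mm behind the grasp point. The pads swing forward as they close: fully open they stand 13 mm farther back than shut.
Start: joints at [-1.421, 0.313, 1.498, -0, 1.331, -0.223], TCP at [191.206, -488.95, 303.894] pointing down, gripper open.
Joint ranges: [-2.94, 2.94], [-0.97, 2.17], [0.19, 2.56], [-1.23, 4.37], [0.02, 3.11], [-2.88, 2.88]. Speed limits (rad/s): [2.39, 2.39, 3.01, 3.14, 3.14, 3.14].

INTERFACE

Orientations are given as a unit quaternion [w, x, y, z].
In Python, from rig import * gives the robot as it stands.
- The arm moves only by the tool step_arm, never from a script. Its argument "plan" is a list of rows, each an object with "offset": the shift along the tool's x, y, z in cm, a list of three; "rot": the turn, a rotation vector about the tool's x, y, z in degrees, a list of three; "gripper": the finger opening in cm, from 0 to 8.54. In form: [{"offset": [x, y, z], "rot": [wx, wy, wz], "gripper": gripper}, ...]. A call has 1 to 12 rows; each row is the pose to reach, as a shift and turn from the pose commanded when the call began, along the tool's axes at that moment; what a row does not reach only later rows make up. A row lasts 1/10 s, in which the tool goes at most 50 mm and 8.59 degrees, less where a joint would pass 70% of its speed; a pose out of reach is approached as far as the arm can. A call with a gripper value outside its range is refused whole. The fingers move at their own pace and stop on an object; "squeeze" is the grip in N (left out, the last holds). Time passes only in rows, so rows that repeat a pose let the fingers close. It gives the time, the measured TCP pose, the force, the opening and the grip force at its end, in the units of the state.
- sense(): the state, without advancing time (a new reading comes with each control period).
- capture(name): name is "scene" or "top" or "wrist"; returns a dict with "color" (400x640x3 uint8, red, green, blue), "depth" (400x640 float32, mm along the optical axis (not along the pixel's ray), 0 where there is no reading), "vertical_fov" (degrees; the focal length in pixels is half the picture's height over the tangent of half this angle, whatever the lens; pixels are square), "cx", "cy" (the principal point, pixels), "rvec" (rotation vector, rad) and "tvec" (3), from world to camera coordinates, as OpenCV has them; the wrist camera has in their place "mount" (4x4, takes a point from camera to tool coordinates, whose origin is the TCP and whose axes are the flange's). Camera axes: x right, y down, z forward; pixel columns grow to the right and rows downward; lengths in mm; the calibration is good to about 2 mm. A picture is of the moment at which its call begins: read the wrist's pose just before it.
- finish_job(): hands the job in; it is judged then, once.
The state is a dict: "time_s": time; "joints": joint angles; "dq": joint speeds; "tau": joint torques, N m; "eef_pos": TCP position; "ee_rot": TCP orientation; "force": force on the tool from outside, world axes, zero at the start; "wrist_torque": the same for the moment, N m; "grip_width": opening from 0.0 (shut) to 1.0 (fully open); "grip_force": force on a finger pad.
Only numpy, scipy, OpenCV 4.12 (cv2) and the standard library are available. Lean on these libraries where they do the work, as an engineer would, in place of code of your own. Each camera call takes 0.05 s, during which the arm holds its last target. There are 200 camera calls.

TASK

Two yellow fittings bins stand on the stockroom bench, each with a grey divider insert, and one insert has been put in back to front: its three small pockets should be at the bin's low, labelled front, as in the other bin. Lift that insert clear of its bin by its grip, turn it half round, lower it (do not drop it) back into the same bin until it sits fully home, and let go. Leave the other insert as it is.

Things in the scene. Friction and masses are not known exactly. Their poses are not given: they have to be found in the camera images.
- insert: Grey plastic divider insert (0.2-0.4 kg) that starts back to front in bin_a, its x axis opposite to the bin's. 170 (x) x 110 (y) mm tray, 40 mm high, 4 mm walls. Its -x half is three small pockets, its +x half one big pocket with a low 18 mm end lip. Origin: centre of its underside, z up. Right way round and home, its axes match the bin's and its origin is 4 mm above the bin's.
- insert_grip (a point): Middle of the insert's square grip block, 83 mm straight above the insert's origin: 30 x 30 mm, 22 mm tall, its sides square to the insert's x and y, its underside 72 mm above the insert's, on a 14 mm thick neck. It can be gripped across either pair of sides; free space for fingers all round, above the bin's rim. Axes as the insert's.
- bin_a: Yellow bin, fixed, left or right. Origin: centre of its underside. Front (-x): low wall 28 mm high with an outer lip bearing a blank white label, to 128 mm from the origin; other walls 55 mm high. Floor 4 mm thick, 178 (x) x 118 (y) mm inside at the floor: 4 mm play each side of the insert. Walls flare outward by 8 mm (front 12 mm) up to their tops, leading the insert in. Holds the back-to-front insert.
- other_insert: The same kind of insert, already the right way round in bin_b; leave it. Origin: centre of its underside.
- bin_b: A second bin like bin_a, with the correctly seated insert. Origin: centre of its underside, front towards its own -x.
- insert_pockets (a point): Point of the insert over the middle of the three small pockets, at the top of the walls: 55 mm towards the insert's -x and 40 mm above its underside.
- other_insert_pockets (a point): The same point of the other insert.
Mind the look-alikes: they are no part of the job. What is shaped like the insert but red is not meant.

How it is judged (in metres and radians):
On the way:
1. the back-to-front insert is lifted clear above its bin's rim (z of insert in the frame of bin_a above 0.057 m), for 0.1 s.
At the end, for the whole second after the job is handed in: Both inserts sit at rest on their own bin's floor (underside within 8 mm of it), centred within 15 mm, squared to the bin within 10 degrees, level within 7 degrees, with the three small pockets towards the low, labelled front (the pockets' point at least 35 mm frontward of the bin's middle) (x of insert_pockets in the frame of bin_a below -0.035 m and z of insert in the frame of bin_a between -0.004 and 0.012 m and horizontal distance between insert and bin_a below 0.015 m and angle between the x axis of insert and the x axis of bin_a, either way round below 0.18 rad and angle between each of insert, other_insert's own z axis and vertical below 0.12 rad and linear speed of each of insert, other_insert below 0.03 m/s and x of other_insert_pockets in the frame of bin_b below -0.035 m and z of other_insert in the frame of bin_b between -0.004 and 0.012 m and horizontal distance between other_insert and bin_b below 0.015 m and angle between the x axis of other_insert and the x axis of bin_b, either way round below 0.18 rad); the robot touches nothing.
It fails at once if the insert is dropped: out of the fingers while its underside is more than 35 mm above the bin's floor (z of insert in the frame of bin_a above 0.039 m and contact force between the fingers and insert below 0.1 N).
It fails at once if the other insert is moved by more than 25 mm (distance of other_insert from where it was at the start of the episode above 0.025 m).
It also fails if it takes over 42 s, if anything falls off the work surface, if the arm or the gripper's body presses on something with over 40 N, if the wrist force passes 120 N, or if a joint passes its speed limit or range.

## Working session

There is one attempt and no reset: what is moved stays moved. The work goes in short steps, Python scripts to look and compute and a tool call to move; the robot and the scene stay as the last step left them, time stands still between calls to the robot, and variables do not carry over. Pictures are saved under pics/ and viewed, at most 10 in all, crops included, and the job is handed in when it is done.

Besides the shell and the picture viewer there is one more tool, called after ">>>" as a command line: name --argument value ..., lists and objects as JSON in quotes. step_arm: Moves the arm, as the interface text tells. Its arguments: {"type":"object","properties":{"plan":{"type":"array"},"squeeze":{"type":"number"}},"required":["plan"]}

```bash
mkdir -p pics
cat > h.py <<'E'
from rig import *
import numpy as np, cv2
def K(c):
    f=c["color"].shape[0]/2/np.tan(np.radians(c["vertical_fov"])/2)
    return f,c["cx"],c["cy"]
def cloud(c):
    f,cx,cy=K(c); d=c["depth"]; v,u=np.mgrid[:d.shape[0],:d.shape[1]]
    P=np.dstack([(u-cx)*d/f,(v-cy)*d/f,d])
    R=cv2.Rodrigues(np.array(c["rvec"],float))[0]; t=np.array(c["tvec"],float).ravel()
    W=(P-t)@R; W[d==0]=np.nan
    return W
def save(c,n): cv2.imwrite("pics/"+n,c["color"][:,:,::-1])
E
python3 - <<'E'
from h import *
import pickle
for n in("top","scene"):
    c=capture(n); save(c,n+"0.png"); pickle.dump(c,open(n+"0.pkl","wb"))
    print(n,{k:v for k,v in c.items() if k not in("color","depth")})
print(sense())
E
```

```text
top {'vertical_fov': 45.61030211584283, 'cx': 310.7395307402406, 'cy': 192.35218214757347, 'rvec': array([ 2.10328628, -2.10520696,  0.24238113]), 'tvec': array([  84.37479678,  464.24750319, 1265.8039453 ])}
scene {'vertical_fov': 57.31129792326332, 'cx': 317.32172325168534, 'cy': 199.56464658057308, 'rvec': array([ 1.56907482,  1.74227706, -0.9384258 ]), 'tvec': array([ -64.96485913, -181.5049319 , 1407.52099827])}
{'time_s': 0.1, 'joints': array([-1.42137545e+00,  3.13368656e-01,  1.49832874e+00,  5.98991007e-06,
        1.33097907e+00, -2.23385720e-01]), 'dq': array([-0.00057965,  0.00043007, -0.00222076,  0.00055347, -0.00011843,
        0.00035661]), 'tau': array([ 1.45775004e-03, -4.12900543e+01, -2.60146129e+01, -2.39063038e-04,
        2.99649000e-03,  1.56335915e-05]), 'eef_pos': array([ 191.19698865, -488.80034964,  303.41743206]), 'ee_rot': array([-5.41431673e-04,  9.82677138e-01,  1.85324979e-01,  2.29434349e-05]), 'force': array([-0.18345583,  0.13974446,  0.28778603]), 'wrist_torque': array([0.0377046 , 0.04109561, 0.01597878]), 'grip_force': 0.0, 'grip_width': 0.9984212128459528}
```

View pics/top0.png

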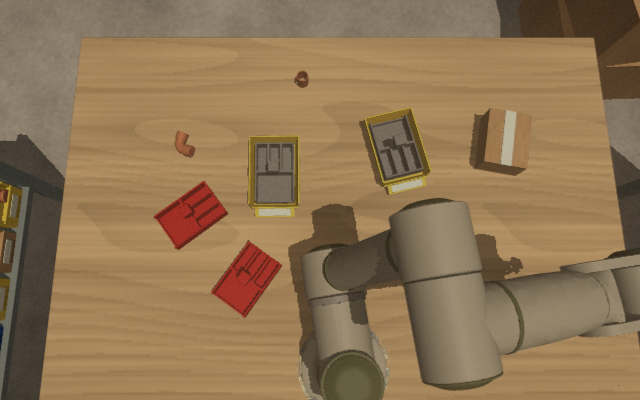

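View pics/scene0.png

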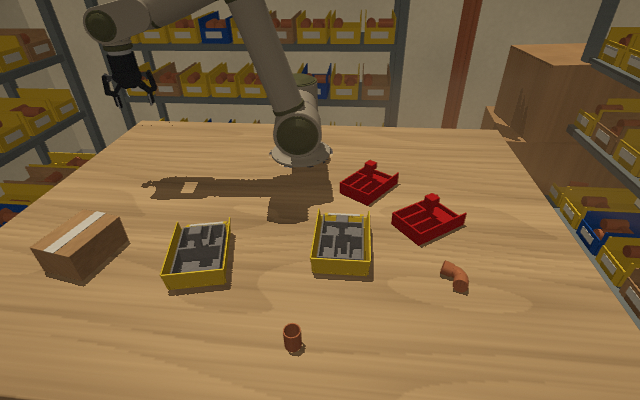

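The top view shows bin_a at about (273,172): its label is at the bottom (275,212) and the three pockets are at the far end (275,155). bin_b at about (397,147) has its pockets by the label. The scene view agrees, and the red inserts are decoys.

Run:
```python
from h import *
import pickle
for n,(u0,u1,v0,v1) in {"top":(240,308,128,222),"scene":(305,380,200,285)}.items():
    c=pickle.load(open(n+"0.pkl","rb")); W=cloud(c)[v0:v1,u0:u1].reshape(-1,3); C=c["color"][v0:v1,u0:u1].reshape(-1,3).astype(int)
    hsv=cv2.cvtColor(c["color"],cv2.COLOR_RGB2HSV)[v0:v1,u0:u1].reshape(-1,3)
    ok=np.isfinite(W[:,2])
    g=ok&(W[:,2]>88)&(W[:,2]<110)
    print(n,"grip n",g.sum(),W[g].min(0),W[g].max(0),np.median(W[g],0), cv2.minAreaRect(W[g][:,:2].astype(np.float32)))
    s=ok&(hsv[:,1]<60)&(W[:,2]>35)&(W[:,2]<50); print(" insert tops",s.sum(),cv2.minAreaRect(W[s][:,:2].astype(np.float32)),np.median(W[s],0))
    y=ok&(W[:,2]>48)&(W[:,2]<62)&(hsv[:,1]>150); print(" rim",y.sum(),cv2.minAreaRect(W[y][:,:2].astype(np.float32)),np.median(W[y],0))
    l=ok&(C.min(1)>160); print(" label",l.sum(),np.median(W[l],0))
    yy=ok&(W[:,2]>15)&(hsv[:,1]>150)&(hsv[:,0]>22)&(hsv[:,0]<35); print(" yellow all",cv2.minAreaRect(W[yy][:,:2].astype(np.float32)))
    t=ok&(hsv[:,1]>40)&(W[:,2]<12); print(" table z",np.median(W[t],0))
    if n=="top":
        big=cv2.resize(c["color"][125:225,235:440],None,fx=3.8,fy=3.8,interpolation=cv2.INTER_CUBIC); cv2.imwrite("pics/topcrop.png",big[:,:,::-1])
```

```text
top grip n 120 [512.91874595 172.67676596  89.81355358] [542.21186482 200.15739347 104.31489552] [526.75686779 186.21394514  97.50258728] ((527.6766357421875, 186.3654022216797), (29.300371170043945, 27.290199279785156), 0.5927441716194153)
 insert tops 185 ((532.8532104492188, 186.44068908691406), (160.03759765625, 105.35311889648438), 0.41073960065841675) [559.74737088 170.66328273  43.9281838 ]
 rim 325 ((531.5172729492188, 188.65162658691406), (199.41163635253906, 141.32847595214844), 1.1456509828567505) [578.10343369 202.10970094  53.73656636]
 label 0 [nan nan nan]
 yellow all ((516.2991943359375, 188.91256713867188), (227.3072967529297, 139.20118713378906), 0.2800799608230591)
 table z [517.45604602 186.66628326   2.46618953]
scene grip n 124 [515.87787455 174.51206666  88.13286899] [546.06716132 204.34991439 101.11559957] [537.31594149 189.73763177  98.13448462] ((531.5429077148438, 189.92242431640625), (30.10284996032715, 29.75299644470215), 2.949538230895996)
 insert tops 451 ((535.0440063476562, 188.5291748046875), (164.23060607910156, 106.08634185791016), 0.6822119951248169) [542.67958344 183.42485474  44.54226422]
 rim 422 ((534.5093994140625, 190.12820434570312), (200.10089111328125, 141.51791381835938), 0.6485012769699097) [614.93050842 193.20213229  54.53740011]
 label 18 [413.45222833 191.38645362  24.81575935]
 yellow all ((521.63720703125, 189.88067626953125), (221.98001098632812, 140.96665954589844), 0.6601247191429138)
 table z [505.47324572 194.7705852    1.33370186]
  return _methods._mean(a, axis=axis, dtype=dtype,
  ret = um.true_divide(
```

View pics/topcrop.png

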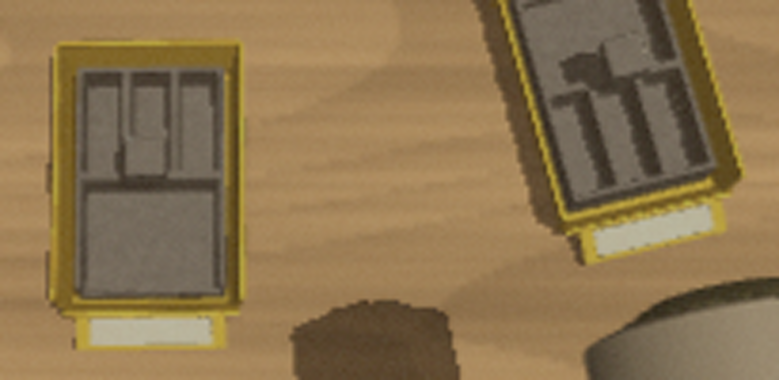

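bin_a: origin about (530,188.5), yaw about +0.6°, front towards world -x. The grip is at about (529.5,188,87), which matches the given 30 mm size and 98 mm top height. I'll fly above it with tool yaw about 0, leaving joint 6 room for the half turn.

>>> step_arm --plan '[{"offset":[56.2,-50.7,3],"rot":[0,0,20.8],"gripper":8.5},{"offset":[56.2,-50.7,3],"rot":[0,0,20.8],"gripper":8.5},{"offset":[56.2,-50.7,3],"rot":[0,0,20.8],"gripper":8.5},{"offset":[56.2,-50.7,3],"rot":[0,0,20.8],"gripper":8.5},{"offset":[56.2,-50.7,3],"rot":[0,0,20.8],"gripper":8.5},{"offset":[56.2,-50.7,3],"rot":[0,0,20.8],"gripper":8.5},{"offset":[56.2,-50.7,3],"rot":[0,0,20.8],"gripper":8.5},{"offset":[56.2,-50.7,3],"rot":[0,0,20.8],"gripper":8.5},{"offset":[56.2,-50.7,3],"rot":[0,0,20.8],"gripper":8.5},{"offset":[56.2,-50.7,3],"rot":[0,0,20.8],"gripper":8.5},{"offset":[56.2,-50.7,3],"rot":[0,0,20.8],"gripper":8.5},{"offset":[56.2,-50.7,3],"rot":[0,0,20.8],"gripper":8.5}]'

```text
time_s: 1.3
eef_pos: [459.9, 49.4, 280.0]
ee_rot: [0.0, 1.0, 0.005, -0.0]
force: [0.1, -1.2, 0.4]
grip_width: 0.997
grip_force: 0.0
```

>>> step_arm --plan '[{"offset":[7.0,-13.6,3],"rot":[0,0,0],"gripper":8.5},{"offset":[7.0,-13.6,3],"rot":[0,0,0],"gripper":8.5},{"offset":[7.0,-13.6,3],"rot":[0,0,0],"gripper":8.5},{"offset":[7.0,-13.6,3],"rot":[0,0,0],"gripper":8.5},{"offset":[7.0,-13.6,3],"rot":[0,0,0],"gripper":8.5},{"offset":[7.0,-13.6,3],"rot":[0,0,0],"gripper":8.5}]'

```text
time_s: 1.9
eef_pos: [527.9, 182.9, 250.3]
ee_rot: [0.0, 1.0, 0.005, -0.0]
force: [-0.5, 0.1, 0.2]
grip_width: 0.996
grip_force: 0.0
```

Run:
```python
from h import *
from scipy.spatial.transform import Rotation as Ro
s=sense(); c=capture("wrist"); save(c,"w1.png")
print(s["eef_pos"],s["ee_rot"],s["joints"],s["time_s"])
f,cx,cy=K(c); d=c["depth"]; v,u=np.mgrid[:400,:640]
P=np.dstack([(u-cx)*d/f,(v-cy)*d/f,d,np.ones_like(d)])@np.array(c["mount"]).T
q=s["ee_rot"]; W=P[...,:3]@Ro.from_quat([q[1],q[2],q[3],q[0]]).as_matrix().T+s["eef_pos"]
W[d==0]=np.nan
hsv=cv2.cvtColor(c["color"],cv2.COLOR_RGB2HSV)
near=(abs(W[...,0]-530)<30)&(abs(W[...,1]-188)<30)
g=near&(W[...,2]>93)&(W[...,2]<102)
print("grip top",g.sum(),W[g].mean(0),np.median(W[g][:,2]),cv2.minAreaRect(W[g][:,:2].astype(np.float32)))
t=(hsv[...,1]<60)&(W[...,2]>38)&(W[...,2]<50); print("tops",cv2.minAreaRect(W[t][:,:2].astype(np.float32)))
y=(hsv[...,1]>150)&(W[...,2]>50)&(W[...,2]<60); print("rim",y.sum(),cv2.minAreaRect(W[y][:,:2].astype(np.float32)))
```

```text
[527.90632299 182.93082016 250.26860786] [ 1.49502878e-04  9.99989503e-01  4.57748307e-03 -1.32280219e-04] [ 1.23967010e-01  4.31804333e-01  1.47241485e+00 -2.80803648e-04
  1.23767177e+00  1.68570020e+00] 1.9
grip top 1210 [530.76207805 187.25905484  97.85388464] 98.01955902537607 ((530.03759765625, 187.1229248046875), (29.42850685119629, 29.328447341918945), 89.36608123779297)
tops ((553.6612548828125, 56.04936218261719), (183.33090209960938, 401.3136901855469), 10.624839782714844)
rim 5009 ((536.5449829101562, 163.59414672851562), (216.88941955566406, 547.6967163085938), 9.835142135620117)
```

View pics/w1.png

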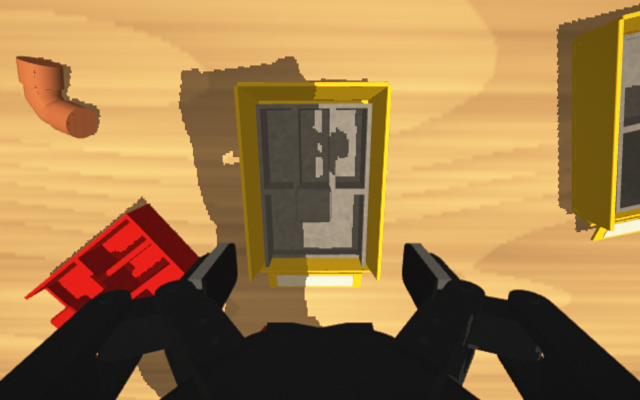

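The wrist view confirms it: in the left bin the label (315,281) is next to the big pocket, and the grip block is at about (313,205). I'll measure the bin's rim and then descend.

Run:
```python
from h import *
from scipy.spatial.transform import Rotation as Ro
s=sense(); c=capture("wrist")
f,cx,cy=K(c); d=c["depth"]; v,u=np.mgrid[:400,:640]
P=np.dstack([(u-cx)*d/f,(v-cy)*d/f,d,np.ones_like(d)])@np.array(c["mount"]).T
q=s["ee_rot"]; W=P[...,:3]@Ro.from_quat([q[1],q[2],q[3],q[0]]).as_matrix().T+s["eef_pos"]
W[d==0]=np.nan
hsv=cv2.cvtColor(c["color"],cv2.COLOR_RGB2HSV)
near=(abs(W[...,0]-530)<125)&(abs(W[...,1]-188)<90)
yel=(hsv[...,1]>150)&(hsv[...,0]>20)&(hsv[...,0]<35)&near
for lo,hi in((51,58),(10,60)):
    y=yel&(W[...,2]>lo)&(W[...,2]<hi); print("rim",y.sum(),cv2.minAreaRect(W[y][:,:2].astype(np.float32)),W[y].min(0),W[y].max(0))
t=near&(hsv[...,1]<60)&(W[...,2]>41)&(W[...,2]<47)&(u>245)&(u<380); print("tops",t.sum(),cv2.minAreaRect(W[t][:,:2].astype(np.float32)))
print(s["eef_pos"])
```

```text
rim 2789 ((532.2920532226562, 187.9464111328125), (198.802734375, 141.66488647460938), 0.7409796714782715) [433.18236363 116.0084464   51.00189675] [632.12513952 259.77538726  57.1240863 ]
rim 10542 ((518.5132446289062, 187.76820373535156), (226.36270141601562, 141.66488647460938), 0.7409796714782715) [405.13426591 116.0084464   10.00105621] [632.12513952 259.77538726  57.1240863 ]
tops 2960 ((528.9979858398438, 187.3627166748047), (168.2156219482422, 109.31230163574219), 0.8243435025215149)
[527.97136337 182.64895372 250.56475046]
```

>>> step_arm --plan '[{"offset":[0.2,-0.4,5],"rot":[0,0,0],"gripper":8.5},{"offset":[0.2,-0.4,8],"rot":[0,0,0],"gripper":8.5},{"offset":[0.2,-0.4,10.9],"rot":[0,0,0],"gripper":8.5},{"offset":[0.2,-0.4,10.9],"rot":[0,0,0],"gripper":8.5},{"offset":[0.2,-0.4,10.9],"rot":[0,0,0],"gripper":8.5}]' --squeeze 50

```text
time_s: 2.5
eef_pos: [530.5, 187.2, 142.4]
ee_rot: [-0.0, 1.0, 0.004, 0.0]
force: [0.1, -0.4, 0.2]
grip_width: 0.992
grip_force: 0.0
```

>>> step_arm --plan '[{"offset":[0,0,0],"rot":[0,0,0],"gripper":1.0},{"offset":[0,0,0],"rot":[0,0,0],"gripper":1.0},{"offset":[0,0,0],"rot":[0,0,0],"gripper":1.0},{"offset":[0,0,0],"rot":[0,0,0],"gripper":1.0},{"offset":[0,0,0],"rot":[0,0,0],"gripper":1.0},{"offset":[0,0,0],"rot":[0,0,0],"gripper":1.0},{"offset":[0,0,0],"rot":[0,0,0],"gripper":1.0},{"offset":[0,0,0],"rot":[0,0,0],"gripper":1.0},{"offset":[0,0,0],"rot":[0,0,0],"gripper":1.0},{"offset":[0,0,0],"rot":[0,0,0],"gripper":1.0}]' --squeeze 60

```text
time_s: 3.5
eef_pos: [530.3, 188.0, 141.8]
ee_rot: [-0.0, 1.0, 0.005, 0.0]
force: [-1.0, -0.1, 5.8]
grip_width: 0.338
grip_force: 59.8
```

>>> step_arm --plan '[{"offset":[0,0,-1],"rot":[0,0,0],"gripper":1.0},{"offset":[0,0,-2],"rot":[0,0,0],"gripper":1.0},{"offset":[0,0,-3],"rot":[0,0,0],"gripper":1.0},{"offset":[0,0,-4],"rot":[0,0,0],"gripper":1.0},{"offset":[0,0,-5.5],"rot":[0,0,0],"gripper":1.0},{"offset":[0,0,-7],"rot":[0,0,0],"gripper":1.0},{"offset":[0,0,-8.5],"rot":[0,0,0],"gripper":1.0},{"offset":[0,0,-10],"rot":[0,0,0],"gripper":1.0},{"offset":[0,0,-10],"rot":[0,0,0],"gripper":1.0},{"offset":[0,0,-10],"rot":[0,0,0],"gripper":1.0}]'

```text
time_s: 4.5
eef_pos: [530.0, 187.8, 241.0]
ee_rot: [-0.0, 1.0, 0.005, -0.0]
force: [0.8, -0.1, -3.0]
grip_width: 0.334
grip_force: 59.8
```

>>> step_arm --plan '[{"offset":[0,0,0],"rot":[0,0,-4],"gripper":1.0},{"offset":[0,0,0],"rot":[0,0,-12],"gripper":1.0},{"offset":[0,0,0],"rot":[0,0,-20],"gripper":1.0},{"offset":[0,0,0],"rot":[0,0,-28],"gripper":1.0},{"offset":[0,0,0],"rot":[0,0,-36],"gripper":1.0},{"offset":[0,0,0],"rot":[0,0,-44],"gripper":1.0},{"offset":[0,0,0],"rot":[0,0,-52],"gripper":1.0},{"offset":[0,0,0],"rot":[0,0,-60],"gripper":1.0},{"offset":[0,0,0],"rot":[0,0,-68],"gripper":1.0},{"offset":[0,0,0],"rot":[0,0,-76],"gripper":1.0},{"offset":[0,0,0],"rot":[0,0,-84],"gripper":1.0},{"offset":[0,0,0],"rot":[0,0,-90],"gripper":1.0}]'

```text
time_s: 5.7
eef_pos: [529.8, 187.8, 240.0]
ee_rot: [-0.001, 0.702, 0.712, -0.001]
force: [-0.0, 0.2, -2.6]
grip_width: 0.339
grip_force: 59.7
```

>>> step_arm --plan '[{"offset":[0,0,0],"rot":[0,0,-6],"gripper":1.0},{"offset":[0,0,0],"rot":[0,0,-14],"gripper":1.0},{"offset":[0,0,0],"rot":[0,0,-22],"gripper":1.0},{"offset":[0,0,0],"rot":[0,0,-30],"gripper":1.0},{"offset":[0,0,0],"rot":[0,0,-38],"gripper":1.0},{"offset":[0,0,0],"rot":[0,0,-46],"gripper":1.0},{"offset":[0,0,0],"rot":[0,0,-54],"gripper":1.0},{"offset":[0,0,0],"rot":[0,0,-62],"gripper":1.0},{"offset":[0,0,0],"rot":[0,0,-70],"gripper":1.0},{"offset":[0,0,0],"rot":[0,0,-78],"gripper":1.0},{"offset":[0,0,0],"rot":[0,0,-86],"gripper":1.0},{"offset":[0,0,0],"rot":[0,0,-90],"gripper":1.0}]'

```text
time_s: 6.9
eef_pos: [529.8, 187.8, 240.1]
ee_rot: [-0.001, -0.007, 1.0, -0.0]
force: [-0.2, 0.2, -1.9]
grip_width: 0.337
grip_force: 59.7
```

>>> step_arm --plan '[{"offset":[0,0,0],"rot":[0,0,0],"gripper":1.0},{"offset":[0,0,0],"rot":[0,0,0],"gripper":1.0},{"offset":[0,0,0],"rot":[0,0,0],"gripper":1.0}]'

```text
time_s: 7.2
eef_pos: [530.0, 187.8, 240.8]
ee_rot: [-0.0, -0.004, 1.0, -0.0]
force: [-0.2, -0.2, -3.3]
grip_width: 0.338
grip_force: 59.7
```

Run:
```python
from h import *
import pickle
s=sense(); print({k:s[k] for k in("time_s","eef_pos","ee_rot","joints","force","grip_width","grip_force")})
c=capture("scene"); pickle.dump(c,open("scene1.pkl","wb"))
cv2.imwrite("pics/s1.png",cv2.resize(c["color"][100:320,220:460],None,fx=2.5,fy=2.5)[:,:,::-1])
W=cloud(c); hsv=cv2.cvtColor(c["color"],cv2.COLOR_RGB2HSV)
m=(hsv[...,1]<60)&(abs(W[...,0]-530)<130)&(abs(W[...,1]-188)<110)&(W[...,2]>100)&(W[...,2]<150)
print(m.sum(),cv2.minAreaRect(W[m][:,:2].astype(np.float32)))
for lo in range(90,150,5):
    k=m&(W[...,2]>=lo)&(W[...,2]<lo+5); print(lo,k.sum(),W[k].mean(0) if k.any() else "")
```

```text
{'time_s': 7.2, 'eef_pos': array([530.03258911, 187.82831091, 240.8109867 ]), 'ee_rot': array([-2.90226281e-04, -4.13442540e-03,  9.99991410e-01, -3.52360544e-05]), 'joints': array([ 1.32240376e-01,  4.48709782e-01,  1.47293067e+00,  4.53703589e-06,
        1.22053690e+00, -1.44682638e+00]), 'force': array([-0.17776116, -0.22844485, -3.31783826]), 'grip_width': 0.3383886437981731, 'grip_force': 59.69132423400879}
2196 ((532.7096557617188, 188.64247131347656), (175.03089904785156, 107.6060562133789), 0.4677116572856903)
90 0 
95 0 
100 5 [585.54024044 197.69237627 104.52940586]
105 955 [551.21265567 189.21858919 107.86702033]
110 199 [550.80408858 188.70328226 112.3566879 ]
115 205 [552.00618629 187.77635581 117.6077911 ]
120 203 [560.20445896 193.47660904 122.34389282]
125 119 [524.07171307 186.00166776 127.2679849 ]
130 109 [516.74701243 187.74862055 132.38993201]
135 116 [520.02366351 182.21704437 137.49539701]
140 256 [526.21897265 186.12200616 142.99614599]
145 29 [531.41679458 169.93391519 146.40457662]
```

View pics/s1.png

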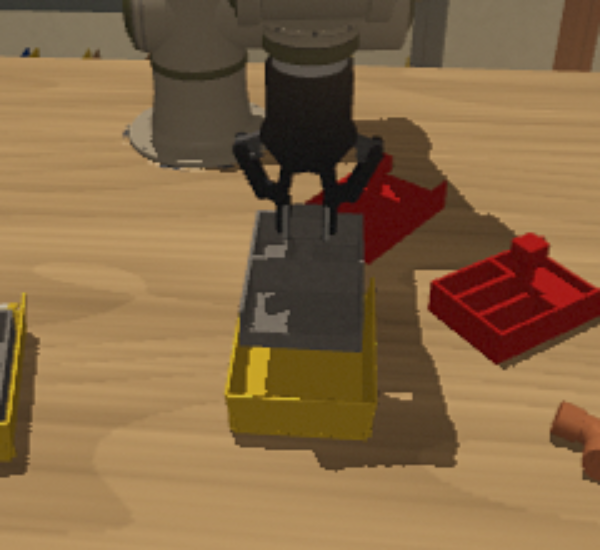

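The insert is held and has turned: its big pocket now faces the camera (+x), away from the label. I'll lower it gently.

>>> step_arm --plan '[{"offset":[-0.15,0,1],"rot":[0,0,0],"gripper":1.0},{"offset":[-0.15,0,2.5],"rot":[0,0,0],"gripper":1.0},{"offset":[-0.15,0,4],"rot":[0,0,0],"gripper":1.0},{"offset":[-0.15,0,5],"rot":[0,0,0],"gripper":1.0},{"offset":[-0.15,0,6],"rot":[0,0,0],"gripper":1.0},{"offset":[-0.15,0,6.5],"rot":[0,0,0],"gripper":1.0},{"offset":[-0.15,0,7],"rot":[0,0,0],"gripper":1.0},{"offset":[-0.15,0,7.5],"rot":[0,0,0],"gripper":1.0},{"offset":[-0.15,0,7.5],"rot":[0,0,0],"gripper":1.0},{"offset":[-0.15,0,7.5],"rot":[0,0,0],"gripper":1.0}]'

```text
time_s: 8.25
eef_pos: [531.7, 187.9, 166.3]
ee_rot: [0.0, -0.005, 1.0, 0.0]
force: [0.7, 0.1, -2.1]
grip_width: 0.339
grip_force: 59.7
```

>>> step_arm --plan '[{"offset":[0,0,0.3],"rot":[0,0,0],"gripper":1.0},{"offset":[0,0,0.6],"rot":[0,0,0],"gripper":1.0},{"offset":[0,0,0.9],"rot":[0,0,0],"gripper":1.0},{"offset":[0,0,1.2],"rot":[0,0,0],"gripper":1.0},{"offset":[0,0,1.5],"rot":[0,0,0],"gripper":1.0},{"offset":[0,0,1.8],"rot":[0,0,0],"gripper":1.0},{"offset":[0,0,1.8],"rot":[0,0,0],"gripper":1.0},{"offset":[0,0,1.8],"rot":[0,0,0],"gripper":1.0}]'

```text
time_s: 9.05
eef_pos: [531.7, 187.9, 148.1]
ee_rot: [0.0, -0.005, 1.0, 0.0]
force: [0.9, -0.1, -2.5]
grip_width: 0.34
grip_force: 59.7
```

>>> step_arm --plan '[{"offset":[0,0,0.15],"rot":[0,0,0],"gripper":1.0},{"offset":[0,0,0.3],"rot":[0,0,0],"gripper":1.0},{"offset":[0,0,0.45],"rot":[0,0,0],"gripper":1.0},{"offset":[0,0,0.6],"rot":[0,0,0],"gripper":1.0},{"offset":[0,0,0.6],"rot":[0,0,0],"gripper":1.0},{"offset":[0,0,0.6],"rot":[0,0,0],"gripper":1.0}]'

```text
time_s: 9.65
eef_pos: [531.6, 187.9, 142.1]
ee_rot: [-0.0, -0.005, 1.0, 0.0]
force: [0.4, 0.2, -3.0]
grip_width: 0.34
grip_force: 59.7
```

>>> step_arm --plan '[{"offset":[0,0,0.05],"rot":[0,0,0],"gripper":1.0},{"offset":[0,0,0.1],"rot":[0,0,0],"gripper":1.0},{"offset":[0,0,0.1],"rot":[0,0,0],"gripper":1.0},{"offset":[0,0,0.1],"rot":[0,0,0],"gripper":1.0}]'

```text
time_s: 10.05
eef_pos: [531.7, 187.8, 141.8]
ee_rot: [0.0, -0.005, 1.0, -0.0]
force: [-3.1, -1.8, 5.9]
grip_width: 0.34
grip_force: 60.7
```

Contact: the force has gone from -3 to +6 N at the same TCP height as when it was seated at the start. I'll release and rise.

>>> step_arm --plan '[{"offset":[0,0,0],"rot":[0,0,0],"gripper":4},{"offset":[0,0,0],"rot":[0,0,0],"gripper":8.5},{"offset":[0,0,0],"rot":[0,0,0],"gripper":8.5},{"offset":[0,0,0],"rot":[0,0,0],"gripper":8.5},{"offset":[0,0,0],"rot":[0,0,0],"gripper":8.5},{"offset":[0,0,0],"rot":[0,0,0],"gripper":8.5},{"offset":[0,0,0],"rot":[0,0,0],"gripper":8.5},{"offset":[0,0,0],"rot":[0,0,0],"gripper":8.5},{"offset":[0,0,0],"rot":[0,0,0],"gripper":8.5},{"offset":[0,0,0],"rot":[0,0,0],"gripper":8.5}]'

```text
time_s: 11.05
eef_pos: [531.6, 187.8, 141.1]
ee_rot: [-0.0, -0.005, 1.0, -0.0]
force: [-0.1, 0.6, -0.2]
grip_width: 0.996
grip_force: 0.0
```

>>> step_arm --plan '[{"offset":[0,0,-1],"rot":[0,0,0],"gripper":8.5},{"offset":[0,0,-3],"rot":[0,0,0],"gripper":8.5},{"offset":[0,0,-6],"rot":[0,0,0],"gripper":8.5},{"offset":[0,0,-10],"rot":[0,0,0],"gripper":8.5},{"offset":[0,0,-14],"rot":[0,0,0],"gripper":8.5},{"offset":[0,0,-14],"rot":[0,0,0],"gripper":8.5},{"offset":[0,0,-14],"rot":[0,0,0],"gripper":8.5}]'

```text
time_s: 11.75
eef_pos: [531.6, 187.9, 282.1]
ee_rot: [0.001, -0.005, 1.0, 0.0]
force: [-0.9, 1.2, -1.3]
grip_width: 0.995
grip_force: 0.0
```

Run:
```python
from h import *
from scipy.spatial.transform import Rotation as Ro
s=sense(); c=capture("wrist"); save(c,"w2.png")
f,cx,cy=K(c); d=c["depth"]; v,u=np.mgrid[:400,:640]
P=np.dstack([(u-cx)*d/f,(v-cy)*d/f,d,np.ones_like(d)])@np.array(c["mount"]).T
q=s["ee_rot"]; W=P[...,:3]@Ro.from_quat([q[1],q[2],q[3],q[0]]).as_matrix().T+s["eef_pos"]
W[d==0]=np.nan
hsv=cv2.cvtColor(c["color"],cv2.COLOR_RGB2HSV)
near=(abs(W[...,0]-530)<85)&(abs(W[...,1]-188)<58)&(hsv[...,1]<60)
g=near&(W[...,2]>90)&(W[...,2]<104); print("grip",g.sum(),np.median(W[g][:,2]),cv2.minAreaRect(W[g][:,:2].astype(np.float32)))
t=near&(W[...,2]>40)&(W[...,2]<48); print("tops",t.sum(),np.median(W[t],0),cv2.minAreaRect(W[t][:,:2].astype(np.float32)))
p=W[t]; A=np.c_[p[:,:2]-[530,188],np.ones(len(p))]; print("plane",np.linalg.lstsq(A,p[:,2],rcond=None)[0])
```

```text
grip 956 97.84936000686271 ((532.0105590820312, 187.5121612548828), (29.1384334564209, 29.720348358154297), 0.16781088709831238)
tops 2329 [503.68881617 171.40731202  44.02782176] ((531.915283203125, 186.8243865966797), (165.86044311523438, 108.33627319335938), 0.744838297367096)
plane [-2.47263758e-03 -6.96737510e-04  4.38884082e+01]
```

View pics/w2.png

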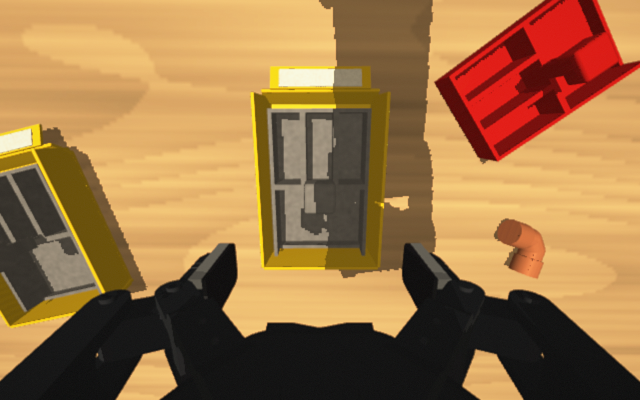

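The three pockets (320,145) are now next to the label (320,77). The insert is level and home: wall tops at 44 mm, grip top at 98 mm, centred within about 1 mm, yaw 0.7°.

```bash
python3 -c "
from rig import *
print(finish_job())"
```

```text
the job is handed in; nothing more can be done
None
```

The back-to-front insert in bin_a was lifted by its grip, turned half round, lowered home and released; the final wrist view shows it level and centred with its pockets at the label, bin_b was left alone, and the job is handed in (no verdict was returned).

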